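# Rub down an inkstone on its sloping sprung stand

## Task

Take the rubbing block out of its tray, lay it flat across the well end of the inkstone's flat face and rub the face once in a single stroke to the plain end, keeping a steady pressure all the way, so that the stone stays about half sunk on its sprung feet, never lifting the block off mid-stroke nor pushing the stone right down. Then lift the block off and set it down flat in its tray again without dropping it, leaving the other wares where they stand.

Things in the scene. Friction and masses are not known exactly. Their poses are not given: they have to be found in the camera images.
- block: Rubbing block: dark slate sole 90 (x) x 56 (y) x 18 (z) mm with an upright pale wooden handle on top, 74 (x) x 26 (y) mm, from 18 to 72 mm above the underside; 0.25 to 0.5 kg. Origin: centre of the underside; z out through the handle's top. The handle is to be gripped across its 26 mm thickness (y). Starts flat in the tray.
- tray: Fixed shallow dark wooden open tray, outside 140 (x) x 110 (y) x 18 (z) mm, walls 6 mm; inner floor 6 mm above the table. Origin: centre of its underside, on the table. It stands left or right of the robot's midline, the stand on the other side.
- stand: Fixed wooden stand, 256 (y) x about 130 (x) mm, that carries the inkstone on a face sloping at 25 degrees, falling along the stand's +x (away from the robot). The stone is a dark slate slab 20 mm thick: a flat face, then at its +y end a sunken well 60 mm long with 10 mm rims. Origin: middle of the footprint.
- stone_face (a point): Centre of the inkstone's flat face (moves with the stone). z out of the face, 25 degrees from vertical; x down the slope, away from the robot; y level, towards the well. Flat face 110 (x) x 180 (y) mm; the well end is y = +90, the plain end y = -90. The block lies with its 90 mm length along x and is rubbed along -y; within 62 mm of this point along y its whole sole is on the flat face.
- stone (a joint): How far the inkstone has sunk straight into its sprung feet, along the face's -z, in m: 0 at rest, 0.016 on its stops. It yields at about 1.5 N, then 0.5 N per mm (half sunk, 8 mm, is about 5.5 N), and springs back.
- tea_bowl: Bystander: white ceramic bowl 84 mm wide, 55 mm high, loose. Origin: centre of the underside.
- vase: Bystander: small dark vase 54 mm wide, 82 mm high, loose. Origin: centre of the underside.
- brush_pot: Bystander: wooden brush pot 72 mm wide, 110 mm high, loose. Origin: centre of the underside.
- round_slab: Bystander: flat round slate disc 100 mm wide, 16 mm thick, loose. Origin: centre of the underside.
- jar: Bystander: blue ceramic jar with a wooden lid, 80 mm wide, 90 mm high, loose. Origin: centre of the underside.
- dish: Bystander: white dish 130 mm wide, 20 mm high, loose. Origin: centre of the underside.
- stew_pot: Bystander: terracotta pot 110 mm wide, 70 mm high, loose. Origin: centre of the underside.
There are look-alikes about, which are no part of the job. Leave any green or purple look-alike of the block alone.

How it is judged:
By the outcome, as a careful person would: the job done as asked, in the order asked, and still so for the second after the job is handed in, with the robot touching nothing.
It also fails if it takes over 53 s, if anything falls off the work surface, if the arm or the gripper's body presses on something with over 40 N, if the wrist force passes 120 N, or if a joint passes its speed limit or range.

## Robot

A 7-joint arm with a two-finger parallel gripper is mounted at the origin on the work surface. World frame = base frame: x ahead of the robot, y to its left, z up, the work surface at z = 0. Lengths are in mm, angles in rad, forces in N, time in s.
With the tool pointing down it reaches from about 350 to 900 mm from the base axis. Payload 19.9 kg.
Tool frame: the origin (TCP) lies on the centre line of the jaws, within the pads' length; the fingertips stand arm.tip_reach ahead of it and the grasp point (between the pads) lies 5 mm behind it (arm.tip_reach is the distance from the TCP to the fingertips, in mm); z points along the fingers, y is the direction in which the jaws open and shut (so a half turn about z gives the same grasp; the last joint's range is limited). The gripper opens to 85 mm and grips with 20 to 120 N. Pads are 22 mm wide; open, the fingers measure 114 mm over their backs; the gripper's body (76 mm by 85 mm) begins 54 mm behind the grasp point. The pads swing forward as they close: fully open they stand 13 mm farther back than shut.
Start: joints at [-1.254, 0.417, -0.01, 1.614, 0.005, 1.111, -0.053], TCP at [219.458, 585.185, 245.26] pointing down, gripper open.
Joint ranges: [-2.81, 2.81], [-0.39, 2.02], [-1.27, 1.25], [0.06, 2.57], [-1.19, 4.33], [0.19, 2], [-2.82, 2.82]. Speed limits (rad/s): [1.89, 1.89, 2.39, 2.39, 3.01, 3.01, 3.01].

## Interface

Orientations are given as a 3x3 rotation matrix whose columns are the frame's x, y, z axes.
In Python, from rig import monitor, eyes, arm gives the robot as it stands.
- The arm moves only by the tool drive_tool, never from a script. Its argument "increments" is text: rows parted by semicolons, each of 5 numbers parted by spaces: the shift along the tool's x, y, z normalised to -1 to 1, where 1 is 20 mm, then the turn about the tool's z normalised to -1 to 1, where 1 is 0.12 rad, then the opening, from -1 (shut) to 1 (fully open), so that 0 is half open. In form: dx dy dz yaw fingers; .... A call has 1 to 8 rows; each row shifts and turns the commanded pose from where the row before left it, along the tool's axes as they then stand; what a row does not reach is not made up. A row lasts 1/8 s, in which the tool goes at most 62.5 mm and 10.7 degrees, less where a joint would pass 70% of its speed; a pose out of reach is approached as far as the arm can. A call with a number of a shift or a turn outside -1 to 1 is refused whole. A call with a gripper value outside its range is refused whole. The fingers move at their own pace and stop on an object; "force" is the grip in N (left out, the last holds). Time passes only in rows, so rows that do not move let the fingers close. It gives the time, the measured TCP pose, the force and the opening at its end, in the units of the state.
- monitor.observe(): the state, without advancing time (a new reading comes with each control period).
- eyes.capture(name): name is "side" or "top" or "wrist"; returns the picture (480x640x3 uint8, red, green, blue); there is no depth.
- eyes.calibration(name): a dict with "fx", "fy", "cx", "cy" (pixels), "R" (3x3) and "t" (3): a world point X has camera coordinates R X + t; the wrist camera has in their place "mount" (4x4, takes a point from camera to tool coordinates, whose origin is the TCP and whose axes are the flange's). Camera axes: x right, y down, z forward; pixel columns grow to the right and rows downward; lengths in mm; the calibration is good to about 2 mm. A picture is of the moment at which its call begins: read the wrist's pose just before it. calibration takes no time and is no camera call.
- arm.job_done(): hands the job in, once; it reports no verdict.
Trained networks look in the newest picture that a camera, given by its name, has taken for a name from the list of things; names that differ only in an ending like _2 or _b are one class to them, and where a whole thing is asked for, a point or a joint stands for the part that bears it (a point fixed in the world has none). Each returns a list of dicts, best first, with "score" (0 to 1); they miss things now and then, are a little off and sometimes report something else, mostly with a low value. They report only what shows in the picture. A call takes as long as a camera call. They do not tell look-alikes from the thing itself.
- eyes.look_for(camera, label): "point" ([x, y, z] in mm, in the coordinates of the camera as it stood for that picture, good to about 4 mm: the middle of the surface that is visible of it).
- eyes.silhouettes(camera, label): "region" (480x640 bool, what is visible of it).
- eyes.mark_of(camera, label): "point" ([x, y, z] in mm, in the coordinates of the camera as it stood for that picture, good to about 4 mm: a listed point, or the origin of a listed thing).
The state is a dict: "time": time; "q": joint angles; "joint_velocities": joint speeds; "joint_torque": joint torques, N m; "ee_pos": TCP position; "orientation": TCP orientation; "force": force on the tool from outside, world axes, zero at the start; "moment": the same for the moment, N m; "grip_width": finger opening in mm.
Only numpy, scipy, OpenCV 4.12 (cv2) and the standard library are available. Lean on these libraries where they do the work, as an engineer would, in place of code of your own. Each camera call takes 0.05 s, during which the arm holds its last target. There are 200 camera calls.

## Working session

There is one attempt and no reset: what is moved stays moved. The work goes in short steps, Python scripts to look and compute and a tool call to move; the robot and the scene stay as the last step left them, time stands still between calls to the robot, and variables do not carry over. Pictures are saved under pics/ and viewed, about 8 in all and at most 12, crops included, and the job is handed in when it is done.

Besides the shell and the picture viewer there is one more tool, called after "Request:" as name(argument=value, ...), one argument or row to a line, values as JSON. drive_tool: Moves the arm, as the interface text tells. Scaled input: -1 to 1 covers 20 mm each way for a shift and 0.12 rad each way for a turn. Its arguments: {"type":"object","properties":{"increments":{"type":"string"},"force":{"type":"number"}},"required":["increments"]}

```bash
ls; mkdir -p pics; cat > h.py <<'E'
import numpy as np, cv2
from rig import monitor, eyes, arm
def w(cam,p):
    c=eyes.calibration(cam)
    if 'mount' in c:
        s=monitor.observe(); M=np.array(c['mount']); q=M[:3,:3]@np.array(p)+M[:3,3]
        return np.array(s['orientation'])@q+np.array(s['ee_pos'])
    return np.array(c['R']).T@(np.array(p)-np.array(c['t']))
def px(cam,X):
    c=eyes.calibration(cam); p=np.array(c['R'])@np.array(X)+np.array(c['t']); return p[:2]/p[2]*[c['fx'],c['fy']]+[c['cx'],c['cy']]
E
python3 - <<'E'
from h import *
np.set_printoptions(precision=1,suppress=True)
s=monitor.observe(); print({k:np.round(v,3).tolist() for k,v in s.items()}, arm.tip_reach)
for cam in ['top','side']:
    im=eyes.capture(cam); cv2.imwrite(f'pics/{cam}0.png',im[:,:,::-1])
    for l in ['block','tray','stand','stone_face']:
        for d in eyes.mark_of(cam,l)[:4]:
            X=w(cam,d['point']); print(cam,l,round(d['score'],2),X,px(cam,X))
E
```

```text
pics
{'time': 0.0, 'q': [-1.253, 0.418, -0.01, 1.614, 0.005, 1.111, -0.053], 'joint_velocities': [-0.001, 0.0, 0.0, -0.0, 0.001, 0.002, -0.001], 'joint_torque': [-0.001, -86.446, 0.678, -43.491, 0.019, 0.007, 0.0], 'ee_pos': [219.352, 584.871, 244.622], 'orientation': [[-0.936, 0.351, -0.0], [0.351, 0.936, -0.001], [-0.0, -0.001, -1.0]], 'force': [-0.147, 1.062, -0.704], 'moment': [-0.004, 0.03, 0.018], 'grip_width': 85.477} 14.0
top block 0.96 [ 199.8 -292.5   -0.3] [434.7 353.4]
top block 0.95 [ 519.  -241.9    5.2] [414.9 221.9]
top block 0.76 [383.2 159.9  -2. ] [250.8 273. ]
top tray 0.81 [ 519.3 -250.7   -3.9] [417.9 222.5]
top tray 0.63 [629.1  -0.8  -3.6] [318.4 176.8]
top stand 0.61 [540.3 203.8  -1. ] [235.6 209.6]
top stone_face 0.96 [555.6 174.7 100.3] [242. 196.]
side block 0.75 [381.6 159.6  -3.1] [273.5 235.7]
side block 0.7 [ 514.4 -243.2    5.6] [361.  303.8]
side block 0.67 [ 198.5 -291.5    1.2] [247.9 348.5]
side block 0.33 [720.9 184.4  -1.3] [365.9 212.7]
side tray 0.88 [ 519.  -248.1    3.6] [363.3 305.1]
side stand 0.96 [539.  207.8   2.5] [314.4 218. ]
side stone_face 0.75 [561.5 177.9 103.8] [323.5 194.9]
side stone_face 0.65 [ 733.1 -210.8   -3.8] [427.1 281. ]
```

View pics/top0.png

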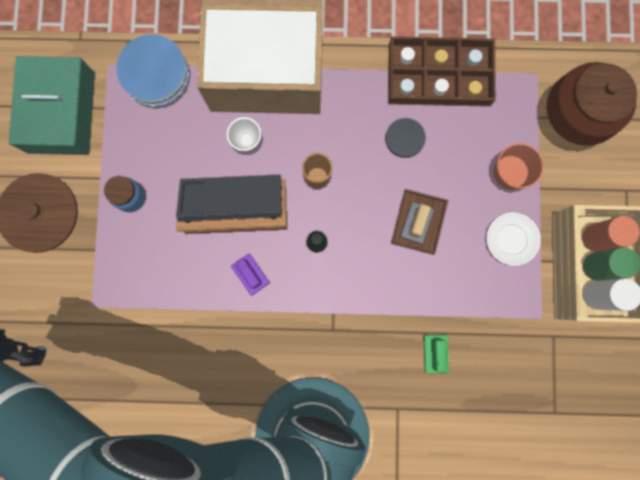

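View pics/side0.png

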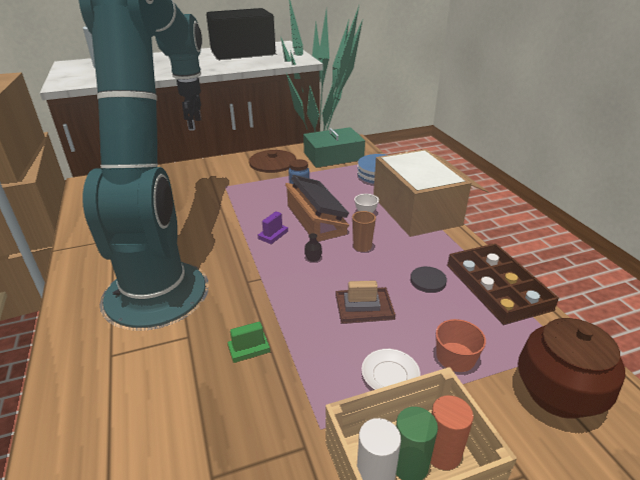

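Three things look like the block. At top (420,222) there is a slate sole with a pale handle, inside the dark tray. At (250,273) there is a purple one, and at (436,353) a green one. The first fits the description. I'll fly over it and confirm with the wrist camera.

Request:
drive_tool(
  increments="-0.85 -1 0 0 1;-0.85 -1 0 0 1;-0.85 -1 0 0 1;-0.85 -1 0 0 1;-0.85 -1 0 0 1;-0.85 -1 0 0 1;-0.85 -1 0 0 1;-0.85 -1 0 0 1",
)

```text
time: 1.5
ee_pos: [290.9, 386.8, 245.4]
orientation: [[-0.936, 0.351, 0.0], [0.351, 0.936, 0.0], [-0.0, 0.0, -1.0]]
force: [0.3, 0.2, -0.2]
grip_width: 85.3
```

Request:
drive_tool(
  increments="-0.85 -1 0 0 1;-0.85 -1 0 0 1;-0.85 -1 0 0 1;-0.85 -1 0 0 1;-0.85 -1 0 0 1;-0.85 -1 0 0 1;-0.85 -1 0 0 1;-0.85 -1 0 0 1",
)

```text
time: 2.5
ee_pos: [362.0, 189.3, 245.5]
orientation: [[-0.936, 0.351, 0.0], [0.351, 0.936, 0.0], [-0.0, 0.0, -1.0]]
force: [1.3, 0.5, 0.7]
grip_width: 85.2
```

Request:
drive_tool(
  increments="-0.85 -1 0 0 1;-0.85 -1 0 0 1;-0.85 -1 0 0 1;-0.85 -1 0 0 1;-0.85 -1 0 0 1;-0.85 -1 0 0 1;-0.85 -1 0 0 1;-0.85 -1 0 0 1",
)

```text
time: 3.5
ee_pos: [433.2, -8.3, 245.5]
orientation: [[-0.936, 0.351, 0.001], [0.351, 0.936, 0.0], [-0.0, 0.0, -1.0]]
force: [0.9, 0.5, 0.1]
grip_width: 85.3
```

Request:
drive_tool(
  increments="-0.85 -1 0 0 1;-0.85 -1 0 0 1;-0.85 -1 0 0 1;-0.85 -1 0 0 1;-0.85 -1 0 0 1;-0.85 -1 0 0 1;-0.85 -1 0 0 1;-0.85 -1 0 0 1",
)

```text
time: 4.5
ee_pos: [504.4, -205.8, 245.4]
orientation: [[-0.936, 0.351, 0.0], [0.351, 0.936, -0.0], [-0.0, 0.0, -1.0]]
force: [-0.3, 0.4, 0.1]
grip_width: 85.3
```

```bash
python3 - <<'E'
from h import *
np.set_printoptions(precision=2,suppress=True)
print(eyes.calibration('wrist'))
im=eyes.capture('wrist'); cv2.imwrite('pics/w1.png',im[:,:,::-1]); np.save('w1s.npy',np.array(monitor.observe()['ee_pos']))
for l in ['block','tray']:
    for d in eyes.mark_of('wrist',l)[:2]: print(l,d['score'],w('wrist',d['point']))
eyes.capture('top')
def plane(cam,m,z):
    c=eyes.calibration(cam); R=np.array(c['R']);t=np.array(c['t'])
    cs=max(cv2.findContours(m.astype(np.uint8),0,1)[0],key=len)[:,0].astype(float)
    r=np.c_[(cs[:,0]-c['cx'])/c['fx'],(cs[:,1]-c['cy'])/c['fy'],np.ones(len(cs))]@R
    o=-R.T@t; return (o+r*((z-o[2])/r[:,2])[:,None])[:,:2].astype(np.float32)
for l,z in [('stand',0),('stone_face',102),('tray',18),('stone',102)]:
    for d in eyes.silhouettes('top',l)[:2]:
        P=plane('top',d['region'],z); print(l,d['score'],cv2.minAreaRect(P))
E
```

```text
{'fx': 370.25392969485387, 'fy': 370.25392969485387, 'cx': 317.9929459205539, 'cy': 242.67320049695311, 'mount': array([[   0.  ,   -0.96,   -0.28,   69.72],
       [   1.  ,    0.  ,   -0.  ,    1.09],
       [   0.  ,   -0.28,    0.96, -129.04],
       [   0.  ,    0.  ,    0.  ,    1.  ]])}
block 0.84 [ 513.35 -245.78   10.62]
block 0.47 [ 479.62 -478.68    3.83]
stand 0.93 ((554.608154296875, 215.3249969482422), (144.7772216796875, 279.1018371582031), 4.593732833862305)
stone_face 0.74 ((551.6056518554688, 204.4641571044922), (102.61968994140625, 248.1740264892578), 4.570503234863281)
stone 0.93 ((551.4365844726562, 204.80812072753906), (100.58302307128906, 246.21702575683594), 3.923522710800171)
stone 0.31 ((454.4425354003906, -1.5643577575683594), (51.69281768798828, 51.592201232910156), 35.20090103149414)
```

View pics/w1.png

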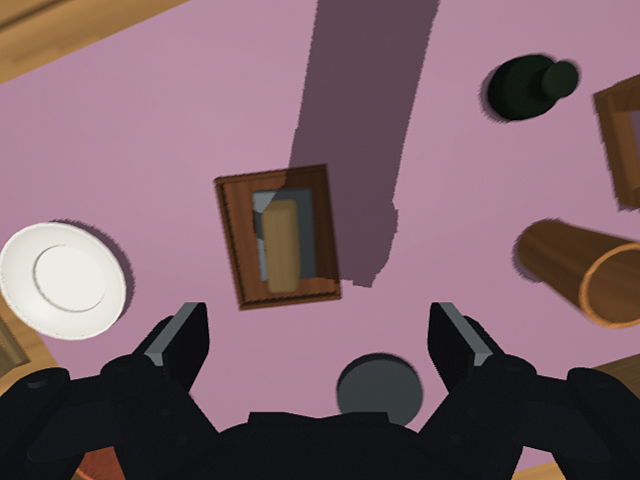

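The wrist picture shows the dark tray at about (278,237). Inside it is the block: slate sole with pale handle, centred near (282,245). I'll enlarge it to confirm and read the corners.

```bash
python3 - <<'E'
from h import *
im=cv2.imread('pics/w1.png')[150:330,190:370]; cv2.imwrite('pics/w1c.png',cv2.resize(im,None,fx=3.3333,fy=3.3333,interpolation=2))
E
```

```text
(no output)
```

View pics/w1c.png

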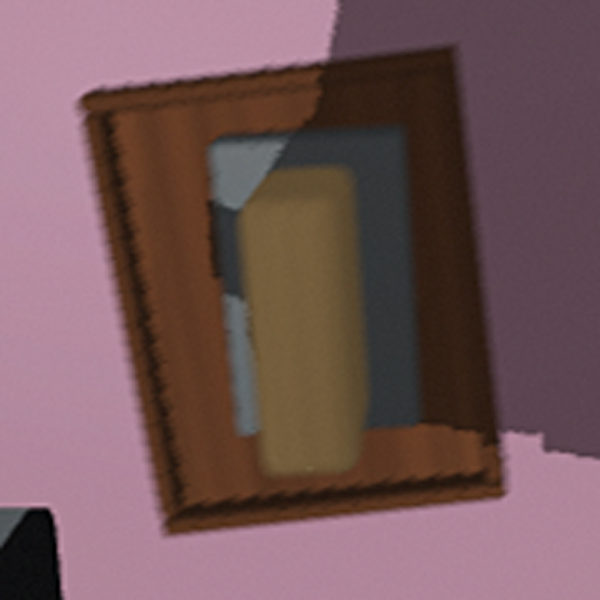

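```bash
cat >> h.py <<'E'
def ray(cam,uv,z,pos=None,Rt=None):
    c=eyes.calibration(cam); s=monitor.observe(); M=np.array(c['mount'])
    R=np.array(s['orientation'] if Rt is None else Rt); o=R@M[:3,3]+np.array(s['ee_pos'] if pos is None else pos); R=R@M[:3,:3]
    uv=np.array(uv,float); d=np.c_[(uv[:,0]-c['cx'])/c['fx'],(uv[:,1]-c['cy'])/c['fy'],np.ones(len(uv))]@R.T
    return o+d*((z-o[2])/d[:,2])[:,None]
E
python3 - <<'E'
from h import *
np.set_printoptions(precision=1,suppress=True)
f=lambda a:np.array(a)/3.3333+[190,150]
for n,a,z in [('tray',[(82,97),(453,47),(503,495),(165,532)],18),('sole',[(210,143),(405,126),(420,425),(237,435)],24),('handle',[(245,205),(355,205),(365,470),(262,475)],78)]:
    P=ray('wrist',f(a),z)[:,:2]; print(n,P.mean(0)); e=np.diff(np.r_[P,P[:1]],axis=0)
    print(np.linalg.norm(e,axis=1),np.degrees(np.arctan2(e[:,1],e[:,0])))
E
```

```text
tray [ 520.4 -249.3]
[107.1 138.9 107.6 137.6] [  77.1  -13.6 -103.7  166.1]
sole [ 515.9 -241.6]
[55.7 90.7 55.8 89.1] [  74.5  -17.9 -107.1  162. ]
handle [ 516.6 -240. ]
[26.8 69.9 26.8 71.3] [  69.5  -19.3 -107.5  160.8]
```

Request:
drive_tool(
  increments="-0.54 -0.75 1 -0.48 1;-0.54 -0.75 1 0 1;0 0 1 0 1;0 0 1 0 1;0 0 1 0 1;0 0 1 0 1;0 0 1 0 1;0 0 0.5 0 1",
  force=30,
)

```text
time: 5.9
ee_pos: [514.5, -240.2, 94.1]
orientation: [[-0.955, 0.297, -0.001], [0.297, 0.955, 0.0], [0.001, -0.0, -1.0]]
force: [0.0, 0.3, 0.4]
grip_width: 85.4
```

```bash
python3 - <<'E'
from h import *
im=eyes.capture('wrist'); cv2.imwrite('pics/w2.png',im[:,:,::-1]); s=monitor.observe();print(s['ee_pos'],s['orientation'])
E
```

```text
[ 514.18743572 -240.12323805   93.39704022] [[-9.54999892e-01  2.96600549e-01 -1.82222790e-03]
 [ 2.96600279e-01  9.55001621e-01  4.22517835e-04]
 [ 1.86554962e-03 -1.36968818e-04 -9.99998250e-01]]
```

View pics/w2.png

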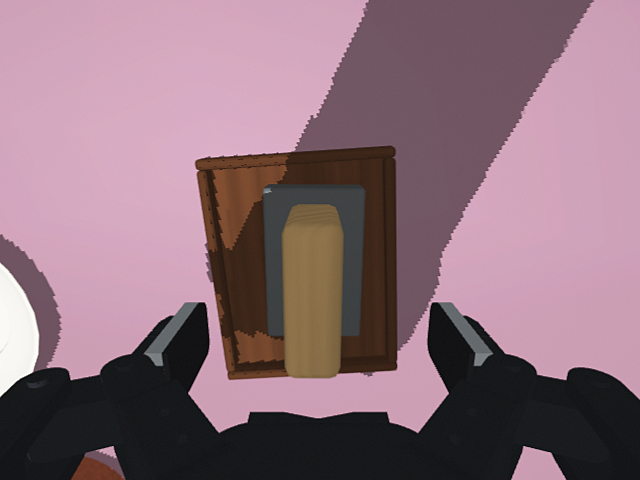

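The handle is centred between the fingers (cols 285–342) and parallel to them. I'll go down and grip.

Request:
drive_tool(
  increments="-0.1 -0.05 1 0 1;0 0 1 0 1;0 0 0.2 0 0;0 0 0 0 -1;0 0 0 0 -1;0 0 0 0 -1;0 0 0 0 -1",
  force=25,
)

```text
time: 6.82
ee_pos: [516.7, -242.2, 51.9]
orientation: [[-0.955, 0.297, 0.001], [0.297, 0.955, -0.0], [-0.001, -0.0, -1.0]]
force: [-1.1, 0.3, 6.6]
grip_width: 25.9
```

Request:
drive_tool(
  increments="0 0 -0.2 0 -1;0 0 -0.2 0 -1;0 0 0 0 -1",
)

```text
time: 7.2
ee_pos: [516.5, -241.9, 59.6]
orientation: [[-0.955, 0.297, 0.0], [0.297, 0.955, -0.0], [-0.0, -0.0, -1.0]]
force: [-0.7, -0.4, -4.9]
grip_width: 25.5
```

Request:
drive_tool(
  increments="-0.6 0 0.15 0 -1;-0.6 0 0.1 0 -1;-0.15 0 0 0 -1;0 0 0 0 -1",
)

```text
time: 7.7
ee_pos: [541.6, -249.8, 53.5]
orientation: [[-0.955, 0.296, -0.003], [0.296, 0.955, 0.001], [0.003, 0.0, -1.0]]
force: [-5.5, 2.0, -4.3]
grip_width: 25.7
```

Request:
drive_tool(
  increments="-0.2 0 -0.12 0 -1;0 0 0 0 -1",
)

```text
time: 7.95
ee_pos: [545.4, -250.9, 56.1]
orientation: [[-0.955, 0.296, -0.003], [0.296, 0.955, 0.001], [0.003, 0.0, -1.0]]
force: [-6.5, 2.6, -0.4]
grip_width: 25.7
```

Request:
drive_tool(
  increments="-0.2 0 -0.12 0 -1;0 0 0 0 -1",
)

```text
time: 8.2
ee_pos: [549.3, -252.1, 58.6]
orientation: [[-0.955, 0.296, -0.002], [0.296, 0.955, 0.001], [0.003, 0.0, -1.0]]
force: [-7.1, 2.9, 0.1]
grip_width: 25.8
```

Request:
drive_tool(
  increments="-0.2 0 -0.12 0 -1;-0.2 0 -0.1 0 -1;-0.2 0 -0.1 0 -1;0 0 0 0 -1",
)

```text
time: 8.7
ee_pos: [560.9, -255.7, 64.9]
orientation: [[-0.955, 0.296, -0.002], [0.296, 0.955, 0.001], [0.002, 0.0, -1.0]]
force: [-5.0, 2.2, -2.7]
grip_width: 25.4
```

```bash
python3 - <<'E'
from h import *
im=eyes.capture('wrist'); im2=eyes.capture('side'); u,v=px('side',monitor.observe()['ee_pos']).astype(int);print(u,v)
c=cv2.resize(im2[v-45:v+45,u-60:u+60],(640,480),interpolation=2)
cv2.imwrite('pics/w3.png',cv2.resize(np.vstack([im,c]),(400,600))[:,:,::-1])
E
```

```text
380 285
```

View pics/w3.png

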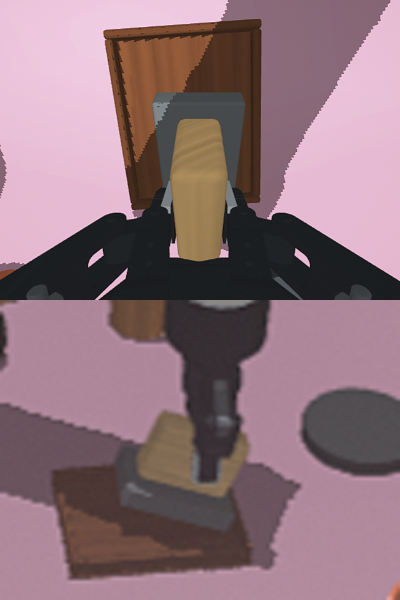

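```bash
python3 - <<'E'
from h import *
im=eyes.capture('wrist'); im2=eyes.capture('side'); u,v=380,285
cv2.imwrite('pics/r_w.png',im[:,:,::-1]);cv2.imwrite('pics/r_s.png',im2[:,:,::-1])
a=cv2.resize(im[130:430,220:420],(400,600),interpolation=2); b=cv2.resize(im2[270:330,350:390],(400,600),interpolation=2)
cv2.imwrite('pics/w4.png',np.hstack([a,b])[:,:,::-1])
E
```

```text
(no output)
```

View pics/w4.png

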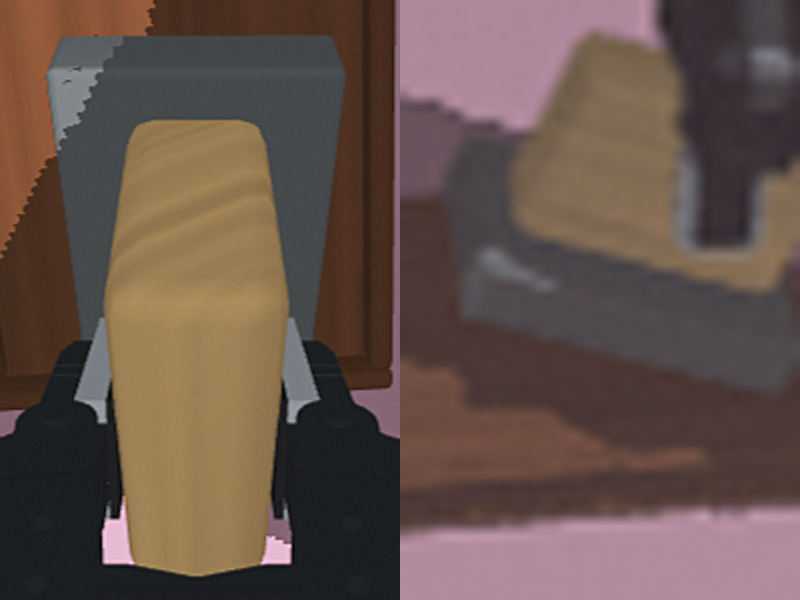

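```bash
cat > fit.py <<'E'
from h import *
from scipy.optimize import least_squares
def fit(pts,obj):
    c=eyes.calibration('wrist'); M=np.linalg.inv(np.array(c['mount'])); obj=np.array(obj,float)
    def proj(p):
        th=p[0]; a,b=obj[:,0],obj[:,2]
        X=np.c_[p[1]-(a*np.cos(th)+b*np.sin(th)), p[2]-obj[:,1]*1, p[3]+a*np.sin(th)-b*np.cos(th)]  # tool: x=-fwd, y, z=down
        X[:,1]=p[2]+obj[:,1]
        C=X@M[:3,:3].T+M[:3,3]; return C[:,:2]/C[:,2:]*[c['fx'],c['fy']]+[c['cx'],c['cy']]
    r=least_squares(lambda p:(proj(p)-pts).ravel(),[.3,0,0,45],loss='soft_l1',f_scale=2); p=r.x
    print('pitch deg %.1f origin tool %s'%(np.degrees(p[0]),p[1:].round(1))); print((proj(p)-pts).round(1).tolist())
    # grasp point (tool 0,0,-5) in block x,z
    d=np.array([-(0-p[1]),-(-5-p[3])]); th=p[0]; print('grip in block x,z', (d[0]*np.cos(th)-d[1]*np.sin(th)).round(1),(d[0]*np.sin(th)+d[1]*np.cos(th)).round(1))
    return p
E
python3 - <<'E'
from fit import *
P=np.array([(60,38),(333,38),(48,72),(345,72),(132,121),(265,121),(105,302),(288,302),(133,563),(263,563)])/2+[220,130]
O=[(-45,-28,0),(-45,28,0),(-45,-28,18),(-45,28,18),(-37,-13,18),(-37,13,18),(-37,-13,72),(-37,13,72),(37,-13,72),(37,13,72)]
fit(P,O)
E
```

```text
pitch deg 22.3 origin tool [23.3  1.3 49.5]
[[2.4, -0.8], [-1.6, -0.8], [1.8, 1.8], [-1.0, 1.9], [-0.1, -4.4], [-1.2, -4.4], [0.4, 0.3], [0.6, 0.4], [0.0, 0.7], [-1.1, 0.8]]
grip in block x,z 0.9 59.2
```

Request:
drive_tool(
  increments="-0.15 0 -0.06 0 -1;0 0 0 0 -1;0.1 0 -1 0 -1;0.1 0 -1 0 -1;0 0 -1 -0.78 -1;0 0 -1 -0.78 -1;0 0 -1 -0.78 -1;0 0 -1 -0.78 -1",
)

```text
time: 9.9
ee_pos: [560.5, -255.9, 189.2]
orientation: [[-0.997, -0.076, 0.002], [-0.076, 0.997, -0.001], [-0.002, -0.001, -1.0]]
force: [-0.4, 0.8, -5.0]
grip_width: 25.5
```

Request:
drive_tool(
  increments="0 0.5 -1 0 -1;0 1 -1 0 -1;0 1 -1 0 -1;0 1 0 0 -1;0 1 0 0 -1;0 1 0 0 -1;0 1 0 0 -1;0 1 0 0 -1",
)

```text
time: 10.9
ee_pos: [548.8, -104.6, 246.2]
orientation: [[-0.997, -0.072, -0.001], [-0.072, 0.997, 0.0], [0.001, 0.0, -1.0]]
force: [-0.2, -0.8, -4.1]
grip_width: 25.8
```

Request:
drive_tool(
  increments="0 1 0 0 -1;0 1 0 0 -1;0 1 0 0 -1;0 1 0 0 -1;0 1 0 0 -1;0 1 0 0 -1;0 1 0 0 -1;0 1 0 0 -1",
)

```text
time: 11.9
ee_pos: [536.9, 54.7, 246.2]
orientation: [[-0.997, -0.072, -0.001], [-0.072, 0.997, -0.0], [0.001, -0.0, -1.0]]
force: [-0.5, 0.1, -3.8]
grip_width: 25.7
```

Request:
drive_tool(
  increments="0 1 0 0 -1;0 1 0 0 -1;0 0.6 0 0 -1;0 0 0 0 -1",
)

```text
time: 12.4
ee_pos: [533.5, 106.1, 246.4]
orientation: [[-0.997, -0.074, -0.0], [-0.074, 0.997, -0.0], [0.0, -0.0, -1.0]]
force: [0.2, -0.2, -4.2]
grip_width: 25.6
```

```bash
python3 - <<'E'
from h import *
np.set_printoptions(precision=2,suppress=True)
s=monitor.observe(); im=eyes.capture('wrist'); cv2.imwrite('pics/w5.png',im[:,:,::-1]);print(s['ee_pos'],np.array(s['orientation'])[:2,:2],s['force'])
np.savez('w5.npz',p=s['ee_pos'],R=s['orientation'])
for l in ['stone_face','stand']:
    for d in eyes.mark_of('wrist',l)[:2]: print(l,d['score'],w('wrist',d['point']))
E
```

```text
[533.48 106.15 246.44] [[-1.   -0.07]
 [-0.07  1.  ]] [ 0.15 -0.21 -4.24]
stone_face 0.68 [561.46 170.86 104.48]
stand 0.87 [543.8  208.55  -1.53]
```

View pics/w5.png

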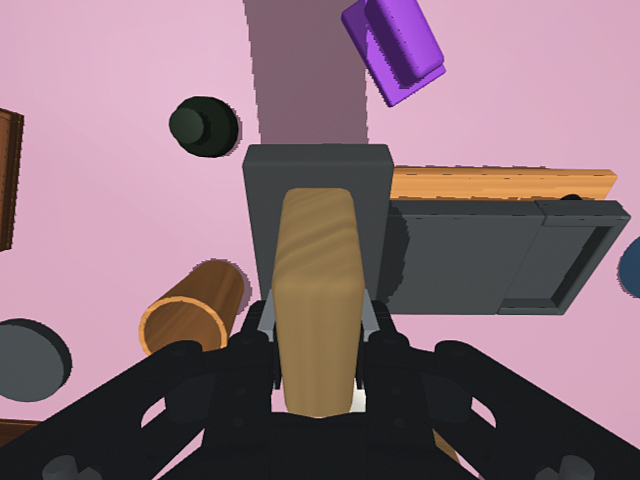

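```bash
python3 - <<'E'
from h import *
im=cv2.imread('pics/w5.png')[160:325,380:640]; cv2.imwrite('pics/w5c.png',cv2.resize(im,None,fx=3,fy=3,interpolation=2))
E
```

```text
(no output)
```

View pics/w5c.png

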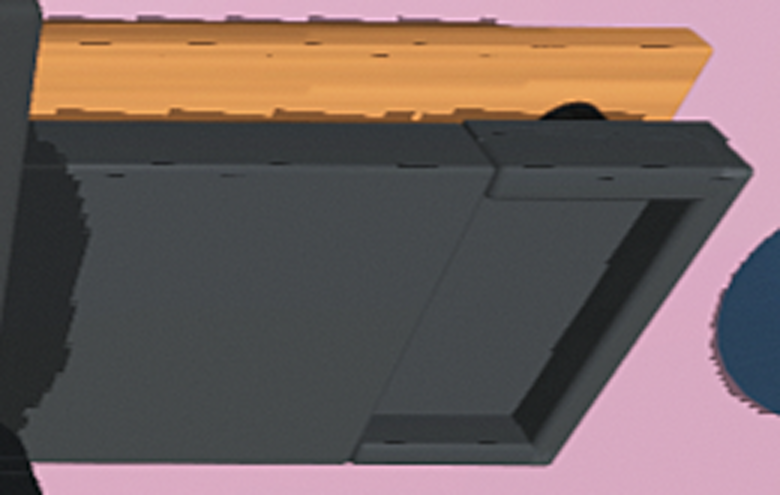

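```bash
cat > face.py <<'E'
from h import *
from scipy.optimize import least_squares
np.set_printoptions(precision=2,suppress=True)
P=np.array([(497,166),(350,462),(752,172),(551,463),(465,121),(711,121)])/3+[380,160]
d=np.load('w5.npz'); M=np.array(eyes.calibration('wrist')['mount']); c=eyes.calibration('wrist')
def Rf(y,t=np.radians(25)):
    a=np.array([[np.cos(t),0,np.sin(t)],[0,1,0],[-np.sin(t),0,np.cos(t)]]); return np.array([[np.cos(y),-np.sin(y),0],[np.sin(y),np.cos(y),0],[0,0,1]])@a
def proj(p):
    L=90+p[4]; O=np.array([(-55,90,0),(55,90,0),(-55,L,0),(55,L,0),(-55,90,-20),(-55,L,-20)])
    X=O@Rf(p[3]).T+p[:3]; T=(X-d['p'])@d['R']; C=(T-M[:3,3])@M[:3,:3]
    return C[:,:2]/C[:,2:]*[c['fx'],c['fy']]+[c['cx'],c['cy']]
p=least_squares(lambda p:(proj(p)-P).ravel(),[560,172,102,.07,60]).x
print(p,np.degrees(p[3])); print((proj(p)-P).tolist())
E
python3 face.py
```

```text
[561.88 181.16  94.08   0.07  60.95] 3.7255196372133463
[[0.9043365695462171, 0.7204387284529616], [-0.2960789144455589, -0.43602124506514883], [1.5970510787356034, -0.4530703474357267], [-0.02482484559425302, -0.15042337162282138], [-0.7116594155622806, -0.2918014867316572], [-1.6670507772407746, 0.49570035594641126]]
```

```bash
cat >> face.py <<'E'
n=np.array([[555.6,174.7,100.3],[561.5,177.9,103.8],[561.5,170.9,104.5]]).mean(0)
q=least_squares(lambda p:np.r_[(proj(np.r_[p,60])-P).ravel(),(p[:3]-n)/2],[560,172,102,.07]).x; print(n,q,np.degrees(q[3])); print((proj(np.r_[q,60])-P).round(1).tolist())
E
python3 face.py
cat > plan.py <<'E'
from face import *
import sys
# block pose in tool from measured: origin tool (23.3,1.3,49.5) at 22.3 deg -> about grip; predicted for 25 deg
th=np.radians(25); gx,gz=0.9,59.2
dx=gx*np.cos(th)+gz*np.sin(th); dz=-gx*np.sin(th)+gz*np.cos(th)   # grip relative to block origin (fwd,up)
def tcp(y,s,x=0):  # target TCP for block origin at face y, sunk s
    F=Rf(q[3]); O=q[:3]+F@np.array([x,y,-s]); h=np.array([np.cos(q[3]),np.sin(q[3]),0]); l=np.array([-np.sin(q[3]),np.cos(q[3]),0])
    return O+h*dx+np.array([0,0,dz-5])-l*1.3
for y in (56,-56):
  for s in (-30,0,8): print(y,s,tcp(y,s))
st=monitor.observe(); D=(tcp(56,-25)-st['ee_pos'])@np.array(st['orientation']); print('tool delta',D,D/20)
E
python3 plan.py
```

```text
[561.88 181.16  94.08   0.07  60.95] 3.7255196372133463
[[0.9043365695462171, 0.7204387284529616], [-0.2960789144455589, -0.43602124506514883], [1.5970510787356034, -0.4530703474357267], [-0.02482484559425302, -0.15042337162282138], [-0.7116594155622806, -0.2918014867316572], [-1.6670507772407746, 0.49570035594641126]]
[559.53 174.5  102.87] [560.96 177.53  99.83   0.07] 3.882637172342771
[[0.8, 0.4], [-0.9, 1.1], [2.2, -1.0], [-0.5, 1.2], [-1.1, -1.0], [-1.5, -0.4]]
[561.88 181.16  94.08   0.07  60.95] 3.7255196372133463
[[0.9043365695462171, 0.7204387284529616], [-0.2960789144455589, -0.43602124506514883], [1.5970510787356034, -0.4530703474357267], [-0.02482484559425302, -0.15042337162282138], [-0.7116594155622806, -0.2918014867316572], [-1.6670507772407746, 0.49570035594641126]]
[559.53 174.5  102.87] [560.96 177.53  99.83   0.07] 3.882637172342771
[[0.8, 0.4], [-0.9, 1.1], [2.2, -1.0], [-0.5, 1.2], [-1.1, -1.0], [-1.5, -0.4]]
56 -30 [595.68 234.71 175.29]
56 0 [583.03 233.85 148.1 ]
56 8 [579.66 233.63 140.85]
-56 -30 [603.26 122.97 175.29]
-56 0 [590.61 122.11 148.1 ]
-56 8 [587.24 121.88 140.85]
tool delta [-68.9  125.44  75.86] [-3.44  6.27  3.79]
```

```bash
python3 - <<'E'
from h import *
im=cv2.imread('pics/w5.png')[130:430,220:420]; cv2.imwrite('pics/w6.png',cv2.resize(im,None,fx=2,fy=2,interpolation=2))
s=monitor.observe(); print(s['force'],s['moment'])
E
```

```text
[ 0.38459337 -1.12755641 -4.44652215] [ 0.02098346 -0.09657396 -0.0067276 ]
```

View pics/w6.png

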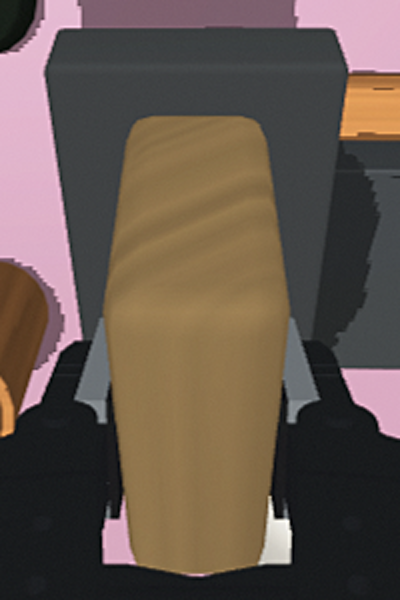

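```bash
python3 - <<'E'
from fit import *
O=np.array([(-45,-28,0),(-45,28,0),(-45,-28,18),(-45,28,18),(-37,-13,18),(-37,13,18),(-37,-13,72),(-37,13,72),(37,-13,72),(37,13,72)])
A=np.array([(60,38),(333,38),(48,72),(345,72),(132,121),(265,121),(105,302),(288,302),(133,563),(263,563)])
B=np.array([(57,30),(336,30),(45,74),(348,74),(132,117),(265,117),(105,312),(289,312),(133,567),(264,567)])
k=[0,1,2,3,6,7,8,9]
for P in (A,B):
  for kk in (k,list(range(10))): fit(P[kk]/2+[220,130],O[kk])
E
```

```text
pitch deg 22.5 origin tool [23.4  1.1 49. ]
[[2.0, -2.0], [-1.4, -1.9], [1.4, 0.8], [-0.8, 0.9], [-0.1, 0.0], [0.6, 0.1], [-0.2, 0.4], [-1.2, 0.5]]
grip in block x,z 1.0 58.9
pitch deg -337.7 origin tool [22.9  1.2 49.5]
[[2.4, -0.8], [-1.6, -0.8], [1.9, 1.8], [-1.0, 1.9], [-0.0, -4.4], [-1.2, -4.4], [0.3, 0.3], [0.6, 0.4], [0.0, 0.7], [-1.1, 0.8]]
grip in block x,z 0.5 59.1
pitch deg 23.7 origin tool [24.7  1.2 46.6]
[[2.1, 0.1], [-1.3, 0.2], [1.3, -0.9], [-0.5, -0.8], [-1.0, 0.3], [1.3, 0.4], [-0.3, 0.1], [-1.3, 0.2]]
grip in block x,z 1.8 57.1
pitch deg 23.6 origin tool [24.3  1.2 46.9]
[[2.5, 0.9], [-1.4, 1.0], [1.7, -0.2], [-0.6, -0.1], [-0.6, -3.1], [-0.3, -3.1], [-0.6, 0.5], [1.4, 0.6], [-0.1, 0.2], [-1.3, 0.3]]
grip in block x,z 1.5 57.3
```

Pitch is about 23.7°, close to the 25° slope. I'll move to hover over the well end.

Request:
drive_tool(
  increments="-0.49 0.9 0 0 -1;-0.49 0.9 0 0 -1;-0.49 0.9 0 0 -1;-0.49 0.9 0.5 0 -1;-0.49 0.9 0.8 0 -1;-0.49 0.9 0.9 0 -1;-0.5 0.87 0.9 0 -1;0 0 0.7 0 -1",
  force=20,
)

```text
time: 13.55
ee_pos: [593.1, 237.6, 168.6]
orientation: [[-0.997, -0.075, -0.001], [-0.075, 0.997, -0.0], [0.001, -0.0, -1.0]]
force: [-0.1, -0.2, -5.1]
grip_width: 25.8
```

Request:
drive_tool(
  increments="0 0 0 0 -1",
)

```text
time: 13.68
ee_pos: [592.7, 235.1, 169.1]
orientation: [[-0.997, -0.073, -0.002], [-0.073, 0.997, -0.002], [0.002, -0.001, -1.0]]
force: [-0.2, -0.4, -3.5]
grip_width: 25.6
```

```bash
python3 plan.py | tail -1; python3 - <<'E'
from h import *
s=monitor.observe(); print(s['force'],s['moment'])
eyes.capture('wrist')
s=monitor.observe(); print(s['force'],s['moment'])
E
```

```text
tool delta [-0.84 -0.6  -1.69] [-0.04 -0.03 -0.08]
[-0.17413463 -0.35054083 -3.49542575] [-0.00064473 -0.03548468  0.05204095]
[ 0.11167577 -0.25740548 -3.39408935] [-0.03207521 -0.13116972  0.01385501]
```

Request:
drive_tool(
  increments="0.17 0 0.36 0 -1;0.17 0 0.36 0 -1;0 0 0 0 -1",
)

```text
time: 14.1
ee_pos: [585.9, 234.8, 155.8]
orientation: [[-0.997, -0.073, -0.001], [-0.073, 0.997, -0.0], [0.001, -0.0, -1.0]]
force: [-0.4, 0.3, -3.3]
grip_width: 25.7
```

Request:
drive_tool(
  increments="0.085 0 0.18 0 -1;0 0 0 0 -1",
)

```text
time: 14.35
ee_pos: [584.7, 234.8, 152.6]
orientation: [[-0.997, -0.073, -0.0], [-0.073, 0.997, -0.0], [0.0, -0.0, -1.0]]
force: [-0.2, 0.3, -4.4]
grip_width: 25.4
```

Request:
drive_tool(
  increments="0.085 0 0.18 0 -1;0 0 0 0 -1",
)

```text
time: 14.6
ee_pos: [582.9, 234.7, 148.8]
orientation: [[-0.997, -0.073, -0.0], [-0.073, 0.997, -0.0], [0.0, -0.0, -1.0]]
force: [0.1, 0.5, -4.4]
grip_width: 25.8
```

Request:
drive_tool(
  increments="0.063 0 0.135 0 -1;0 0 0 0 -1",
)

```text
time: 14.85
ee_pos: [581.7, 234.6, 146.2]
orientation: [[-0.997, -0.073, -0.0], [-0.073, 0.997, -0.0], [0.0, -0.0, -1.0]]
force: [0.2, -0.4, -3.1]
grip_width: 25.6
```

Request:
drive_tool(
  increments="0.063 0 0.135 0 -1;0 0 0 0 -1",
)

```text
time: 15.1
ee_pos: [580.7, 234.6, 143.6]
orientation: [[-0.997, -0.073, 0.0], [-0.073, 0.997, -0.0], [-0.0, -0.0, -1.0]]
force: [1.3, -0.1, -3.1]
grip_width: 25.6
```

Request:
drive_tool(
  increments="0.063 0 0.135 0 -1;0 0 0 0 -1",
)

```text
time: 15.35
ee_pos: [579.5, 234.5, 141.0]
orientation: [[-0.997, -0.073, 0.0], [-0.073, 0.997, -0.0], [-0.0, -0.0, -1.0]]
force: [2.1, 0.4, -0.7]
grip_width: 25.9
```

```bash
cat > rd.py <<'E'
from h import *
F=[];N=[]
for i in range(4):
    s=monitor.observe(); F.append(s['force']);N.append(s['moment']); eyes.capture('side')
print(np.round(s['ee_pos'],1),np.mean(F,0).round(2),np.mean(N,0).round(3),np.std(F,0).round(2))
E
python3 rd.py
```

```text
[579.5 234.5 141.1] [ 2.02  0.25 -1.54] [ 0.06  -0.317 -0.007] [0.05 0.66 0.65]
```

Request:
drive_tool(
  increments="0.046 0 0.1 0 -1;0.046 0 0.1 0 -1;0 0 0 0 -1",
)

```text
time: 15.92
ee_pos: [577.6, 234.3, 137.0]
orientation: [[-0.997, -0.073, 0.0], [-0.073, 0.997, -0.0], [-0.0, -0.0, -1.0]]
force: [3.8, 0.0, 0.6]
grip_width: 25.7
```

```bash
python3 rd.py
```

```text
[577.7 234.3 137.1] [3.59 0.24 0.26] [ 0.129 -0.613 -0.046] [0.57 0.4  0.59]
```

Request:
drive_tool(
  increments="-0.07 0 0.03 0 -1;-0.07 0 0.03 0 -1;0 0 0 0 -1",
)

```text
time: 16.5
ee_pos: [580.2, 234.6, 135.7]
orientation: [[-0.997, -0.073, -0.0], [-0.073, 0.997, -0.0], [0.0, -0.0, -1.0]]
force: [1.1, 0.8, 1.9]
grip_width: 25.6
```

```bash
python3 rd.py; python3 - <<'E'
from h import *
im=cv2.imread('pics/w5.png')
im=eyes.capture('wrist'); cv2.imwrite('pics/w7.png',cv2.resize(im[130:430,220:420],None,fx=2,fy=2,interpolation=2)[:,:,::-1])
E
```

```text
[580.3 234.6 135.8] [0.86 0.43 1.39] [ 0.142  0.174 -0.056] [0.13 0.54 0.34]
```

View pics/w7.png

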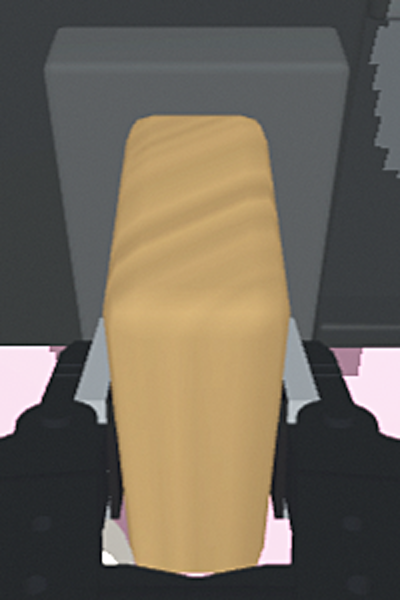

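The wrist crop shows the block lying on the stone, with its rear bottom edge at crop row 28. The force/moment balance suggests pressure at the upslope edge, meaning a degree or so too little pitch. I'll rock it a bit more nose-down about that edge.

Request:
drive_tool(
  increments="-0.06 0 0.05 0 -1;-0.06 0 0.05 0 -1;0 0 0 0 -1",
)

```text
time: 17.12
ee_pos: [582.8, 234.7, 133.7]
orientation: [[-0.997, -0.073, 0.0], [-0.073, 0.997, -0.0], [-0.0, -0.0, -1.0]]
force: [1.0, -0.4, 1.5]
grip_width: 25.8
```

```bash
python3 rd.py
```

```text
[582.9 234.7 133.9] [ 0.96 -0.18  1.85] [ 0.139  0.023 -0.046] [0.45 0.26 0.52]
```

Request:
drive_tool(
  increments="0 0 -0.02 0 -1;0 0 0 0 -1",
  force=40,
)

```text
time: 17.58
ee_pos: [582.9, 234.7, 134.3]
orientation: [[-0.997, -0.073, 0.001], [-0.073, 0.997, 0.0], [-0.001, -0.0, -1.0]]
force: [3.5, 0.0, -0.4]
grip_width: 25.2
```

Request:
drive_tool(
  increments="0 -0.1 0 0 -1;0 -0.2 0 0 -1;0 -0.25 0 0 -1;0 -0.25 0 0 -1",
)

```text
time: 18.08
ee_pos: [583.9, 218.3, 134.2]
orientation: [[-0.997, -0.073, -0.0], [-0.073, 0.997, -0.0], [0.0, -0.0, -1.0]]
force: [2.6, 3.5, 1.2]
grip_width: 25.7
```

Request:
drive_tool(
  increments="0 -0.25 0 0 -1;0 -0.25 0 0 -1;0 -0.25 0 0 -1;0 -0.25 0 0 -1;0 -0.25 0 0 -1",
)

```text
time: 18.7
ee_pos: [585.7, 193.5, 134.2]
orientation: [[-0.997, -0.073, 0.0], [-0.073, 0.997, -0.0], [-0.0, -0.0, -1.0]]
force: [2.0, 2.3, 0.6]
grip_width: 25.8
```

Request:
drive_tool(
  increments="0 -0.25 0 0 -1;0 -0.25 0 0 -1;0 -0.25 0 0 -1;0 -0.25 0 0 -1;0 -0.25 0 0 -1",
)

```text
time: 19.32
ee_pos: [587.6, 168.5, 134.2]
orientation: [[-0.997, -0.073, 0.0], [-0.073, 0.997, -0.0], [-0.0, -0.0, -1.0]]
force: [2.4, 2.5, 0.1]
grip_width: 25.7
```

Request:
drive_tool(
  increments="0 -0.25 0 0 -1;0 -0.25 0 0 -1;0 -0.25 0 0 -1;0 -0.25 0 0 -1",
)

```text
time: 19.82
ee_pos: [589.0, 148.6, 134.2]
orientation: [[-0.997, -0.073, 0.0], [-0.073, 0.997, -0.0], [-0.0, -0.0, -1.0]]
force: [2.4, 2.9, 0.1]
grip_width: 25.6
```

Request:
drive_tool(
  increments="0 -0.25 0 0 -1;0 -0.25 0 0 -1;0 -0.25 0 0 -1;0 -0.25 0 0 -1;0 -0.25 0 0 -1;0 -0.1 0 0 -1;0 0 0 0 -1",
)

```text
time: 20.7
ee_pos: [591.0, 121.6, 134.2]
orientation: [[-0.997, -0.073, -0.0], [-0.073, 0.997, -0.001], [0.0, -0.001, -1.0]]
force: [2.6, -0.0, 1.2]
grip_width: 25.3
```

```bash
python3 rd.py; python3 - <<'E'
from h import *
eyes.capture('wrist'); eyes.capture('top')
for c in ('wrist','top','side'):
    for l in ('block','stone_face'):
        for d in eyes.mark_of(c,l)[:3]: print(c,l,round(d['score'],2),w(c,d['point']).round(1))
E
```

```text
[591.  121.6 134.2] [ 2.12 -0.73  1.29] [-0.139 -0.325 -0.007] [0.54 0.6  0.16]
wrist block 0.56 [563.  120.7  95. ]
wrist stone_face 0.81 [556.8 172.6  93.4]
top block 0.86 [ 200.3 -292.7    1.2]
top stone_face 0.3 [ 518.5 -251.    -5.6]
side block 0.97 [563.1 117.6  90.7]
side block 0.76 [ 197.  -294.6   -2.6]
side block 0.69 [381.1 158.6  -2.5]
side stone_face 0.96 [557.6 176.   94.7]
```

Request:
drive_tool(
  increments="-0.2 0 -0.43 0 -1;-0.42 0 -0.9 0 -1;-0.23 0 -0.9 0 -1;0 0 -1 0 -1;0.2 -0.5 -1 0 -1;0.23 -1 0 0 -1;0.23 -1 0 0 -1;0.23 -1 0 0 -1",
)

```text
time: 22.3
ee_pos: [594.6, 50.0, 218.1]
orientation: [[-0.997, -0.072, -0.001], [-0.072, 0.997, -0.0], [0.001, -0.0, -1.0]]
force: [-0.4, 0.2, -4.4]
grip_width: 25.6
```

Request:
drive_tool(
  increments="0.23 -1 0 0 -1;0.23 -1 0 0 -1;0.23 -1 0 0 -1;0.23 -1 0 0 -1;0.23 -1 0 0 -1;0.23 -1 0 0 -1;0.23 -1 0 0 -1;0.23 -1 0 0 -1",
)

```text
time: 23.3
ee_pos: [570.0, -111.5, 218.8]
orientation: [[-0.997, -0.073, 0.0], [-0.073, 0.997, -0.0], [-0.0, -0.0, -1.0]]
force: [0.6, 0.7, -4.5]
grip_width: 25.4
```

Request:
drive_tool(
  increments="0.23 -1 0 0 -1;0.23 -1 0 0 -1;0.23 -1 0 0 -1;0.23 -1 0 0 -1;0 0 0 0.64 -1;0 0 0 0.64 -1;0 0 0 0.64 -1;0 0 0 0.64 -1",
)

```text
time: 24.3
ee_pos: [557.6, -191.9, 218.8]
orientation: [[-0.972, 0.234, 0.0], [0.234, 0.972, -0.0], [-0.0, -0.0, -1.0]]
force: [-0.0, -0.5, -4.5]
grip_width: 25.1
```

```bash
python3 - <<'E'
from h import *
s=monitor.observe(); p=np.array(s['ee_pos']);R=np.array(s['orientation']); print(p,R[:2,:2],s['force'])
print((np.array([549,-257.4,90])-p)@R/20)
E
```

```text
[ 557.60311912 -191.89197983  218.82295308] [[-0.97217381  0.23426072]
 [ 0.23426071  0.97217381]] [-3.41794467e-03 -4.95683722e-01 -4.46964418e+00]
[-0.34870029 -3.28460032  6.44138788]
```

Traverse to above the tray, down to TCP z≈90, then small steps to find the floor with the nose.

Request:
drive_tool(
  increments="-0.09 -0.82 0 0 -1;-0.09 -0.82 0 0 -1;-0.09 -0.82 1 0 -1;-0.08 -0.82 1 0 -1;0 0 1 0 -1;0 0 1 0 -1;0 0 1 0 -1;0 0 1 0 -1",
  force=20,
)

```text
time: 25.3
ee_pos: [549.6, -256.3, 97.5]
orientation: [[-0.973, 0.231, 0.0], [0.231, 0.973, 0.0], [-0.0, 0.0, -1.0]]
force: [0.4, 0.6, -4.0]
grip_width: 25.6
```

Request:
drive_tool(
  increments="0 0 0.5 0 -1;0 0 0.25 0 -1;0 0 0 0 -1",
)

```text
time: 25.68
ee_pos: [549.5, -256.8, 83.9]
orientation: [[-0.973, 0.232, 0.0], [0.232, 0.973, -0.0], [-0.0, -0.0, -1.0]]
force: [0.1, -0.6, -3.9]
grip_width: 25.4
```

Request:
drive_tool(
  increments="0 0 0.2 0 -1;0 0 0 0 -1",
)

```text
time: 25.92
ee_pos: [549.4, -256.7, 79.9]
orientation: [[-0.973, 0.232, 0.0], [0.232, 0.973, -0.0], [-0.0, -0.0, -1.0]]
force: [0.1, -0.2, -4.8]
grip_width: 25.5
```

Request:
drive_tool(
  increments="0 0 0.2 0 -1;0 0 0 0 -1",
)

```text
time: 26.18
ee_pos: [549.3, -256.6, 75.6]
orientation: [[-0.973, 0.232, -0.0], [0.232, 0.973, 0.0], [0.0, 0.0, -1.0]]
force: [0.2, 0.8, -4.8]
grip_width: 25.2
```

Request:
drive_tool(
  increments="0 0 0.2 0 -1;0 0 0 0 -1",
)

```text
time: 26.42
ee_pos: [549.2, -256.6, 71.5]
orientation: [[-0.973, 0.232, -0.0], [0.232, 0.973, 0.0], [0.0, -0.0, -1.0]]
force: [0.2, -0.3, -4.2]
grip_width: 25.6
```

Request:
drive_tool(
  increments="0 0 0.1 0 -1;0 0 0 0 -1",
)

```text
time: 26.68
ee_pos: [549.3, -256.7, 69.7]
orientation: [[-0.973, 0.232, -0.0], [0.232, 0.973, -0.0], [0.0, -0.0, -1.0]]
force: [-0.1, -0.5, -3.9]
grip_width: 25.6
```

Request:
drive_tool(
  increments="0 0 0.1 0 -1;0 0 0 0 -1",
)

```text
time: 26.92
ee_pos: [549.3, -256.7, 67.7]
orientation: [[-0.973, 0.232, -0.0], [0.232, 0.973, 0.0], [0.0, -0.0, -1.0]]
force: [-0.2, -0.4, -4.5]
grip_width: 25.4
```

Request:
drive_tool(
  increments="0 0 0.1 0 -1;0.13 0 0.07 0 -1;0.13 0 0.07 0 -1",
)

```text
time: 27.3
ee_pos: [545.2, -255.8, 63.7]
orientation: [[-0.973, 0.232, 0.002], [0.232, 0.973, -0.001], [-0.002, -0.0, -1.0]]
force: [2.1, -0.0, 8.7]
grip_width: 25.4
```

Request:
drive_tool(
  increments="0.13 0 0.06 0 -1;0.13 0 0.07 0 -1;0.13 0 0.07 0 -1",
)

```text
time: 27.68
ee_pos: [537.8, -254.1, 60.5]
orientation: [[-0.973, 0.232, 0.003], [0.232, 0.973, -0.001], [-0.003, -0.0, -1.0]]
force: [-1.1, 2.3, 17.7]
grip_width: 25.5
```

Request:
drive_tool(
  increments="0.13 0 0.08 0 -1;0.12 0 0.08 0 -1;0 0 0 0 -1",
)

```text
time: 28.05
ee_pos: [532.4, -252.8, 57.0]
orientation: [[-0.973, 0.232, 0.002], [0.232, 0.973, -0.0], [-0.002, 0.0, -1.0]]
force: [-3.9, 3.1, 16.4]
grip_width: 25.6
```

Request:
drive_tool(
  increments="0.12 0 0.08 0 -1;0.12 0 0.08 0 -1;0 0 0 0 -1",
)

```text
time: 28.42
ee_pos: [527.5, -251.5, 53.5]
orientation: [[-0.973, 0.232, 0.001], [0.232, 0.973, -0.0], [-0.001, 0.0, -1.0]]
force: [-3.8, 1.9, 10.9]
grip_width: 25.4
```

Request:
drive_tool(
  increments="0.1 0 0.07 0 -1;0.05 0 0.04 0 -1;0 0 0 0 -1",
)

```text
time: 28.8
ee_pos: [524.7, -250.9, 51.3]
orientation: [[-0.973, 0.232, 0.002], [0.232, 0.973, -0.0], [-0.002, 0.0, -1.0]]
force: [-2.4, 1.5, 10.4]
grip_width: 25.5
```

```bash
python3 rd.py; python3 - <<'E'
from h import *
im=eyes.capture('wrist'); im2=eyes.capture('side'); u,v=px('side',monitor.observe()['ee_pos']).astype(int)
a=cv2.resize(im[80:430,195:445],(400,560),interpolation=2); b=cv2.resize(im2[v-25:v+31,u-20:u+20],(400,560),interpolation=2)
cv2.imwrite('pics/w8.png',np.hstack([a,b])[:,:,::-1])
for d in eyes.mark_of('wrist','block')[:2]+eyes.mark_of('side','block')[:3]: print(d)
E
```

```text
[ 524.7 -250.9   51.3] [-2.47  1.81 10.64] [0.392 0.009 0.088] [0.34 0.47 0.55]
{'point': [1.6, 8.4, 182.4], 'score': 0.76}
{'point': [-133.3, -11.2, 1524.9], 'score': 0.92}
{'point': [131.2, 171.5, 1234.7], 'score': 0.88}
{'point': [-159.0, 265.4, 1118.4], 'score': 0.78}
```

Request:
drive_tool(
  increments="0.02 0 0.04 0 -1;0 0 0 0 -1",
)

```text
time: 29.45
ee_pos: [524.2, -250.7, 50.7]
orientation: [[-0.973, 0.232, 0.001], [0.232, 0.973, 0.0], [-0.001, 0.0, -1.0]]
force: [-5.9, 3.8, 18.6]
grip_width: 25.4
```

Request:
drive_tool(
  increments="0.02 0 0.04 0 -1;0 0 0 0 -1",
)

```text
time: 29.7
ee_pos: [524.1, -250.7, 50.7]
orientation: [[-0.973, 0.232, 0.002], [0.232, 0.973, 0.0], [-0.002, 0.001, -1.0]]
force: [-9.1, 6.4, 31.1]
grip_width: 25.9
```

```bash
python3 - <<'E'
from h import *
im=eyes.capture('wrist'); im2=eyes.capture('side'); u,v=px('side',monitor.observe()['ee_pos']).astype(int)
a=cv2.resize(im[80:430,195:445],(400,560),interpolation=2); b=cv2.resize(im2[v-25:v+31,u-20:u+20],(400,560),interpolation=2)
cv2.imwrite('pics/w8.png',np.hstack([a,b])[:,:,::-1])
E
```

```text
(no output)
```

View pics/w8.png

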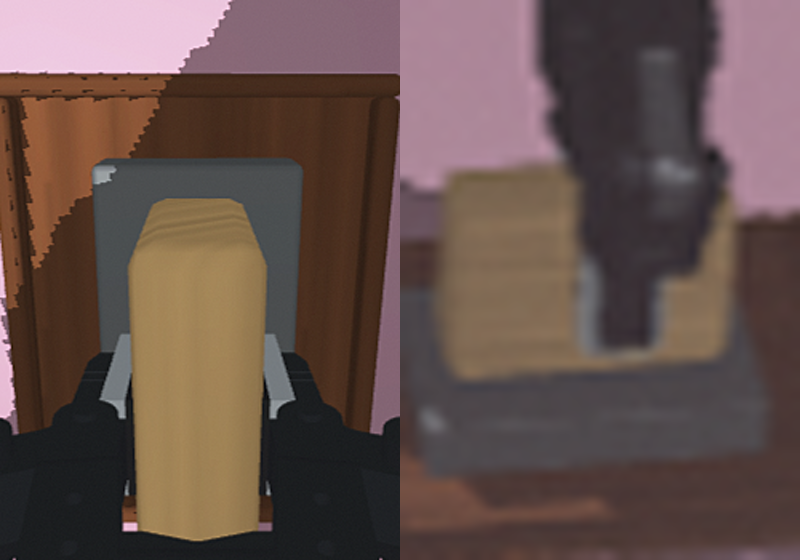

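The block now lies level and square in the tray, with its rear face barely visible. The stiff force rise confirms the sole is flat on the floor. I'll relieve the pressure, release and retreat.

Request:
drive_tool(
  increments="-0.02 0 -0.06 0 -1;0 0 0 0 -1",
)

```text
time: 30.05
ee_pos: [524.2, -250.7, 50.8]
orientation: [[-0.973, 0.232, 0.001], [0.232, 0.973, -0.0], [-0.001, 0.0, -1.0]]
force: [-3.2, 3.8, 12.7]
grip_width: 25.5
```

Request:
drive_tool(
  increments="0 0 0 0 -0.1;0 0 0 0 0.2;0 0 0 0 0.5;0 0 0 0 0.6;0 0 0 0 0.6;0 0 -0.5 0 0.6;0 0 -1 0 0.6;0 0 -1 0 0.6",
)

```text
time: 31.05
ee_pos: [524.2, -250.8, 102.0]
orientation: [[-0.973, 0.232, 0.001], [0.232, 0.973, -0.0], [-0.001, -0.0, -1.0]]
force: [1.2, -0.0, 0.4]
grip_width: 68.1
```

Request:
drive_tool(
  increments="0 0 -1 0 0.6;0 0 -1 0 0.6;0 0 -1 0 0.6;0 0 -1 0 0.6;0 0 -1 0 0.6;0 0 -1 0 0.6;0 0 0 0 0.6;0 0 0 0 0.6",
)

```text
time: 32.05
ee_pos: [523.7, -250.4, 219.9]
orientation: [[-0.973, 0.232, -0.0], [0.232, 0.973, 0.0], [0.0, 0.0, -1.0]]
force: [0.0, -0.2, -0.9]
grip_width: 68.2
```

```bash
python3 - <<'E'
from h import *
s=monitor.observe(); print(s['time'],s['ee_pos'],s['force'],s['grip_width'])
for c in ('wrist','top','side'):
    im=eyes.capture(c); cv2.imwrite(f'pics/end_{c}.png',im[:,:,::-1])
    for l in ('block','tray','stone_face'):
        for d in eyes.mark_of(c,l)[:2]: print(c,l,round(d['score'],2),w(c,d['point']).round(1))
# things moved? diff of top images
a=cv2.imread('pics/top0.png').astype(int); b=cv2.imread('pics/end_top.png').astype(int)
m=(abs(a-b).max(2)>40).astype(np.uint8); n,_,st,_=cv2.connectedComponentsWithStats(m)
print([r.tolist() for r in st[1:] if r[4]>25])
# block orientation from wrist: sole silhouette colour
for d in eyes.silhouettes('wrist','block')[:1]:
    c=max(cv2.findContours(d['region'].astype(np.uint8),0,1)[0],key=len); print(cv2.minAreaRect(c))
E
```

```text
32.05 [ 523.69680871 -250.41314586  219.8710544 ] [ 0.01310149 -0.18161718 -0.88177264] 68.23503339583377
wrist block 0.94 [ 515.5 -250.1    6.6]
top block 0.73 [381.  163.4   0.4]
top block 0.67 [ 650.1 -479.9   -1.8]
top tray 0.85 [ 517.6 -252.4   -2.2]
top stone_face 0.72 [559.4 172.8  99.4]
top stone_face 0.62 [625.8   1.8  -1. ]
side block 0.86 [381.5 156.8  -2. ]
side block 0.75 [ 517.6 -251.5    2.7]
side tray 0.82 [ 519.3 -250.4    4. ]
side tray 0.2 [543.2 204.3   2.7]
side stone_face 0.97 [561.9 179.4 102.9]
[[0, 123, 528, 357, 63882], [287, 461, 17, 13, 53]]
((317.0, 214.0), (110.0, 64.0), 90.0)
```

```bash
python3 -c "
from rig import arm; print(arm.job_done())"
```

```text
the job is handed in; nothing more can be done
None
```

I rubbed the inkstone once, from the well end to the plain end, put the block back flat in its tray and handed the job in at about 32 s.

- **Tilting the block:** the tool only points straight down. I pivoted the block in the grip against the tray's inner wall to match the 25° slope, to within about a degree by the camera fit. I then rocked it flat on the face.
- **Stroke:** it ran about 113 mm. The pressing force I read was about 5–6 N, which means the stone was roughly half sunk. These were readings every half second with about 0.6 N of noise; I could not measure the sink directly. Before the stroke the force never read more than about 6 N on the stone.
- **Flatness on the stone:** just before the stroke, the moment readings put the pressure towards the upslope edge, about 30 mm from the middle. That depends on an assumed position for the force sensor. I took the sole to be flat, but could not see under it.
- **Putting it back:** I levelled the block by pressing it on the tray floor, where the force peaked at about 31 N. I eased off to about 13 N before releasing it.
- **Last checks:** the wrist camera put the block at (515.5, −250) and the side camera at (517.6, −251.5), both within 5 mm of the tray centre I had measured. The stone face read about 99–103 mm high, so it had sprung back. The force was near zero and the gripper was clear.
- **Checks that didn't work:** in the last check, the top camera's detector missed the block in its two best results. My before-and-after picture comparison was spoiled by the arm and its shadow, so I did not confirm by picture that the other wares stayed put. The arm was routed above them or clear of them.

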